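# Take a column carrier off its barbed storage hook and set it in the bench dock

## Task

The carrier with the short separation column hangs by its pin on the barbed hook of the storage stand. Raise it, tilt its lower end outward and back it off over the barb, feeling your way, because the hook is clamped at no fixed reach and a packed column must not be forced or knocked: no push against the hook harder than a light finger pressure (15 N). Then set it down softly in the free slot of the white dock, upright and fully down, let go, and leave the other carrier, the beaker, the spanner and the timer where they are.

Things in the scene. Friction and masses are not known exactly. Their poses are not given: they have to be found in the camera images.
- carrier: Carrier to move: aluminium plate 64 mm wide (own y), 5 mm thick (own x), a 120 mm steel column (nuts 16 mm across, along own y) clipped across it at z = -50 mm; front and back alike; 0.14 to 0.25 kg. ORIGIN: centre of its 4 mm round hanging pin (along own y), which rests on the hook; z up. Two 5 mm side bars at y = +-12.5 mm leave 20 mm for the hook.
- carrier_grip (a point): Centre of the carrier's grey grip block, 38 mm above the pin; block 14 (x) x 30 (y) x 24 mm (z). Below it an open window reaches down to the pin. Grip it from above across its 30 mm width (own y); the fingers then straddle the hook.
- carrier_bar (a point): Centre of the plate's rounded top edge, a 5 mm round bar along own y, 19 mm below the pin. Pin and bar bound the opening that the hook passes through: 14.5 mm clear.
- carrier_foot (a point): Middle of the carrier plate's flat lower edge, 84 mm below the pin.
- stand: Storage stand, fixed to the bench: dark steel base 140 x 90 x 12 mm, 14 mm round post 150 mm high, aluminium clamp block 26 mm wide. ORIGIN: foot of the post's axis, on the bench; z up; the hook points along own -x. The carrier hangs 32 to 44 mm out from the post's axis, its pin 4.5 mm above the shank's centre line.
- shank (a point): Point on the centre line of the hook's level shank, 20 mm out from the post's axis, 125 mm above the bench (same axes as the stand). The hook is a steel flat bar 8 mm wide (own y), 5 mm thick, held firmly by the clamp. It slides in the clamp and is left at no fixed reach: its bend lies anywhere from 58 to 94 mm out from the post's axis, which must be felt or seen.
- mean_bend (a point): A point fixed to the stand, 76 mm out on the shank's line: the middle of the range of the bend. From the bend a 5 mm thick arm rises outward at 65 degrees for 18 mm (its tip 7.6 mm further out, 16.3 mm higher, centre lines); from the tip a 4 mm thick spur, the barb, runs back level toward the post; its rounded nose ends 2.4 mm on the post's side of the bend.
- post_top (a point): Top of the post, 150 mm above the bench. Way off the hook: raise the pin 3 to 4 mm off the shank, tilt about 45 degrees (lower end outward, top to the post), go out till the pin is 1 to 1.5 mm off the barb's nose, raise it past the nose to 21 mm above the shank's centre line, go out over the barb still tilted, turn upright when past the hook. Under 1 mm to spare: give way to forces.
- dock: White plastic dock, fixed to the bench: base 116 mm (own x) x 84 mm (own y) x 10 mm, ORIGIN at the centre of its underside, carrying two slots along own y, at x = -30 mm (free) and x = +30 mm (taken). Each slot is 8 mm wide between two round-topped rails 10 mm thick; rail tops 30 mm, slot floor 10 mm above the bench, ends open.
- free_slot (a point): Centre of the floor of the free slot, 10 mm above the bench; own y along the slot, z up. The carrier belongs here with its foot on the floor, plate along the slot (either way round), pin then 94 mm above the bench.
- docked_carrier: A like carrier with a longer column (150 mm) standing in the dock's other slot; origin on its pin. Leave it alone.
- spanner: Small steel open-ended spanner, 117 x 23 x 5 mm, lying near the bench's front edge. Leave it alone.
- beaker: Glass beaker, 56 mm across, 70 mm high, standing behind the work. Leave it alone.
- timer: White bench timer, 68 x 48 x 16 mm, lying in front of the monitor. Leave it alone.

How it is judged:
On the way:
1. the carrier is off the hook and held in the gripper, its pin more than 125 mm (seen from above) from the stand's post (horizontal distance between carrier and stand above 0.125 m and contact force between the fingers and carrier above 0.5 N), for 0.2 s.
At the end, for the whole second after the job is handed in: The carrier stands at rest and released in the free slot: its foot within 4 mm of the slot floor and of the slot's middle across, within 14 mm of its middle along, upright within 0.2 rad, along the slot within 0.12 rad; the docked carrier has not moved 12 mm, nor the spanner, beaker or timer 15 mm (x of carrier_foot in the frame of free_slot between -0.004 and 0.004 m and y of carrier_foot in the frame of free_slot between -0.014 and 0.014 m and z of carrier_foot in the frame of free_slot between -0.004 and 0.004 m and angle between carrier's own z axis and vertical below 0.2 rad and angle between the y axis of carrier and the y axis of dock, either way round below 0.12 rad and linear speed of carrier below 0.02 m/s and distance of docked_carrier from where it was at the start of the episode below 0.012 m and distance of each of spanner, beaker, timer from where it was at the start of the episode below 0.015 m); the robot touches nothing.
It fails at once if the carrier is forced against the hook or stand (more than 15 N) (contact force between carrier and stand above 15 N).
It fails at once if the carrier is knocked or forced into the dock (more than 25 N) (contact force between carrier and dock above 25 N).
It fails at once if the carrier is dropped onto the bench (height (world z) of carrier_foot below 0.005 m).
It fails at once if the docked carrier is disturbed (moved 12 mm) (distance of docked_carrier from where it was at the start of the episode above 0.012 m).
It fails at once if the spanner, beaker or timer is disturbed (moved 15 mm) (distance of any of spanner, beaker, timer from where it was at the start of the episode above 0.015 m).
It also fails if it takes over 72 s, if anything falls off the work surface, if the arm or the gripper's body presses on something with over 40 N, if the wrist force passes 120 N, or if a joint passes its speed limit or range.

## Robot

A 6-joint arm with a two-finger parallel gripper is mounted at the origin on a cart in front of the work surface, level with it; the furniture and walls round the work are solid. World frame = base frame: x ahead of the robot, y to its left, z up, the work surface at z = 0. Lengths are in m, angles in rad, forces in N, time in s.
With the tool pointing down it reaches from about 0.35 to 0.925 m from the base axis. Payload 6.4 kg.
Tool frame: the origin (TCP) lies where the fingers leave the gripper's body, on its centre line; the fingertips stand 97 mm ahead of it and the grasp point (between the pads) lies 78 mm ahead of it; z points along the fingers, y is the line along which they close (so a half turn about z gives the same grasp; the last joint's range is limited). The gripper opens to 94 mm and grips with 3 to 60 N. Pads are 16 mm wide; open, the fingers measure 119 mm over their backs; the gripper's body (75 mm by 177 mm) begins 78 mm behind the grasp point.
Start: joints at [1.124, 0.245, 1.558, -0, 1.339, -0.174], TCP at [0.175, 0.626, 0.303] pointing down, gripper open.
Joint ranges: [-3.13, 3.13], [-1.02, 2.26], [0.13, 2.54], [-0.95, 4.09], [0.21, 2.88], [-2.74, 2.74]. Speed limits (rad/s): [2.57, 2.57, 3.14, 3.14, 3.14, 3.14].

## Interface

Orientations are given as a 3x3 rotation matrix whose columns are the frame's x, y, z axes.
In Python, from workcell import * gives the robot as it stands. The module is installed in compiled form; this text tells all that it offers.
- The arm moves only by the shell command python3 -m pendant 'ROWS' [OPENING] [FORCE]. ROWS is JSON, a list of rows, each a list of 4 numbers: the shift along the tool's x, y, z in cm, then the turn about the tool's z in degrees. In form: [[x, y, z, turn], ...]. A call has 1 to 8 rows; each row shifts and turns the commanded pose from where the row before left it, along the tool's axes as they then stand; what a row does not reach is not made up. A row lasts 1/10 s, in which the tool goes at most 50 mm and 8.59 degrees, less where a joint would pass 70% of its speed; a pose out of reach is approached as far as the arm can. A call with a gripper value outside its range is refused whole. OPENING is the opening, from 0 (shut) to 1 (fully open), set as the call begins (- or left out, the last holds). The fingers move at their own pace and stop on an object; FORCE is the grip in N (left out, the last holds). Time passes only in rows, so rows that do not move let the fingers close. It gives the time, the measured TCP pose, the force, the opening and the grip force at its end, in the units of the state.
- read_state(): the state, without advancing time (a new reading comes with each control period).
- capture(name): name is "scene" or "side" or "wrist"; returns the picture (400x640x3 uint8, red, green, blue); there is no depth.
- get_calibration(name): a dict with "fx", "fy", "cx", "cy" (pixels), "extrinsics" (4x4, takes a point from camera to world coordinates); the wrist camera has in their place "hand_eye" (4x4, takes a point from camera to tool coordinates, whose origin is the TCP and whose axes are the flange's). Camera axes: x right, y up, looking along -z (the intrinsics and any distortion apply to the point x, -y, -z); pixel columns grow to the right and rows downward; lengths in m; the calibration is good to about 2 mm. A picture is of the moment at which its call begins: read the wrist's pose just before it. get_calibration takes no time and is no camera call.
- finish_job(): hands the job in; it is judged then, once.
The state is a dict: "time": time; "joint_positions": joint angles; "joint_vel": joint speeds; "joint_efforts": joint torques, N m; "position": TCP position; "ee_rot": TCP orientation; "contact_force": force on the tool from outside, world axes, zero at the start; "moment": the same for the moment, N m; "grip_width": finger opening in m; "finger_force": force on a finger pad.
Only numpy, scipy, OpenCV 4.12 (cv2) and the standard library are available. Lean on these libraries where they do the work, as an engineer would, in place of code of your own. Each camera call takes 0.05 s, during which the arm holds its last target. There are 200 camera calls.

## Working session

There is one attempt and no reset: what is moved stays moved. The work goes in short steps, Python scripts to look and compute and a shell command to move; the robot and the scene stay as the last step left them, time stands still between calls to the robot, and variables do not carry over. Pictures are saved under pics/ and viewed, at most 10 in all, crops included, and the job is handed in when it is done.

```bash
mkdir -p pics
cat > h.py <<'E'
from workcell import *
import numpy as np, cv2
def px(name,P,T=None):
    c=get_calibration(name); E=np.array(c["extrinsics"]) if T is None else T
    q=(np.linalg.inv(E)@np.r_[P,1])[:3]; return np.array([c["cx"]+c["fx"]*q[0]/-q[2], c["cy"]-c["fy"]*q[1]/-q[2]])
def ray(name,u,v,T=None):
    c=get_calibration(name); E=np.array(c["extrinsics"]) if T is None else T
    d=np.array([(u-c["cx"])/c["fx"],-(v-c["cy"])/c["fy"],-1]); return E[:3,3],E[:3,:3]@d
def onz(name,u,v,z,T=None):
    o,d=ray(name,u,v,T); return o+d*(z-o[2])/d[2]
def tri(*rs):
    A=0;b=0
    for o,d in rs:
        d=d/np.linalg.norm(d);M=np.eye(3)-np.outer(d,d);A=A+M;b=b+M@o
    return np.linalg.solve(A,b)
def snap(name,fn=None):
    s=read_state();im=capture(name)
    if fn: cv2.imwrite("pics/"+fn,im[...,::-1])
    T=None
    if name=="wrist":
        W=np.eye(4);W[:3,:3]=s["ee_rot"];W[:3,3]=s["position"];T=W@np.array(get_calibration("wrist")["hand_eye"])
    return im,T
E
python3 - <<'E'
from h import *
np.set_printoptions(precision=4,suppress=True)
for n in("scene","side","wrist"):
    im,T=snap(n,n+"0.png"); print(n,get_calibration(n))
s=read_state();print(s)
E
```

```text
scene {'fx': 375.66995200398225, 'fy': 375.66995200398225, 'cx': 315.6224566579329, 'cy': 209.17791676437253, 'extrinsics': array([[-0.7973,  0.4559, -0.3956,  0.1325],
       [-0.6036, -0.6038,  0.5206,  0.4939],
       [-0.0016,  0.6539,  0.7566,  0.8717],
       [ 0.    ,  0.    ,  0.    ,  1.    ]])}
side {'fx': 366.7401059275607, 'fy': 366.7401059275607, 'cx': 322.0990889479988, 'cy': 200.55721802783748, 'extrinsics': array([[ 0.921 ,  0.2398, -0.3071,  0.2051],
       [-0.3895,  0.5872, -0.7096, -0.7487],
       [ 0.0102,  0.7731,  0.6342,  0.7508],
       [ 0.    ,  0.    ,  0.    ,  1.    ]])}
wrist {'fx': 315.0873600563918, 'fy': 315.0873600563918, 'cx': 320.1674000204267, 'cy': 193.94631842606688, 'hand_eye': array([[-0.0001,  0.9647,  0.2635,  0.0767],
       [ 1.    ,  0.0003, -0.001 ,  0.0008],
       [-0.001 ,  0.2635, -0.9647, -0.0816],
       [ 0.    ,  0.    ,  0.    ,  1.    ]])}
{'time': 0.15, 'joint_positions': array([ 1.1239,  0.2456,  1.5587, -0.    ,  1.3387, -0.1741]), 'joint_vel': array([-0.0005, -0.0033, -0.0009,  0.0001,  0.0001, -0.0004]), 'joint_efforts': array([ -0.0006, -41.6258, -31.4985,   0.0685,   0.0315,  -0.0001]), 'position': array([0.175 , 0.6257, 0.3018]), 'ee_rot': array([[-0.963 ,  0.2694, -0.0006],
       [ 0.2694,  0.963 , -0.0013],
       [ 0.0002, -0.0015, -1.    ]]), 'contact_force': array([-0.0703, -0.9453, -0.9891]), 'moment': array([-0.0268, -0.0334, -0.0161]), 'finger_force': 0.0, 'grip_width': 0.09391631264173574}
```

View pics/scene0.png

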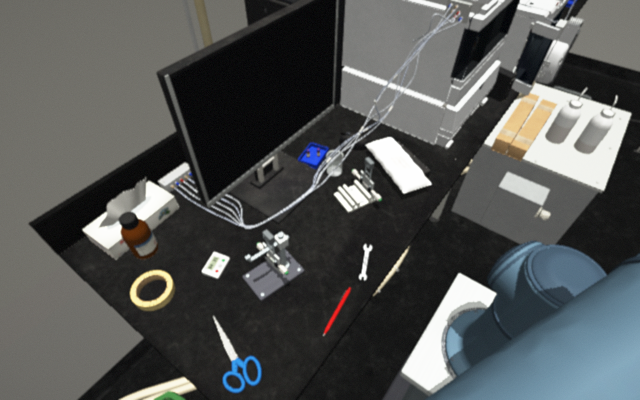

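View pics/side0.png

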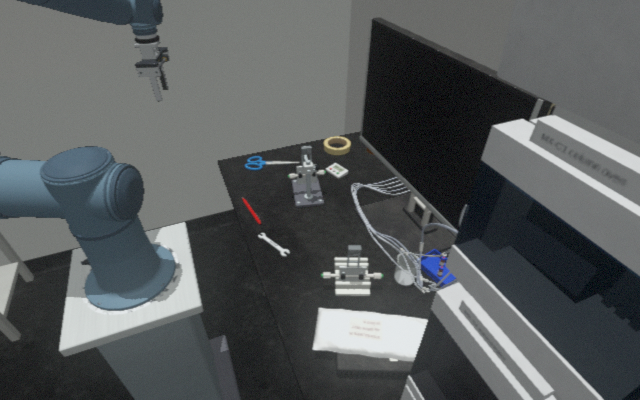

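The scene picture shows the stand with the carrier near (270,265), dock near (358,190), beaker near (333,163), spanner (366,262) and timer (215,264). In the side picture the stand is near (307,185) and the dock near (352,272). I'll enlarge these.

Run:
```python
from h import *
a=cv2.imread("pics/scene0.png");b=cv2.imread("pics/side0.png")
f=lambda im,x,y:cv2.resize(im[y:y+60,x:x+80],(400,300),interpolation=cv2.INTER_CUBIC)
cv2.imwrite("pics/crop.png",np.vstack([np.hstack([f(a,235,225),f(a,320,150)]),np.hstack([f(b,270,145),f(b,312,240)])]))
for n,u,v in(("scene",270,282),("side",308,195),("scene",358,200),("side",352,285)): print(onz(n,u,v,0.01))
```

```text
[0.52674213 0.17167854 0.01      ]
[0.53252985 0.12352408 0.01      ]
[ 0.5010216  -0.20801359  0.01      ]
[ 0.50362987 -0.25333596  0.01      ]
```

View pics/crop.png

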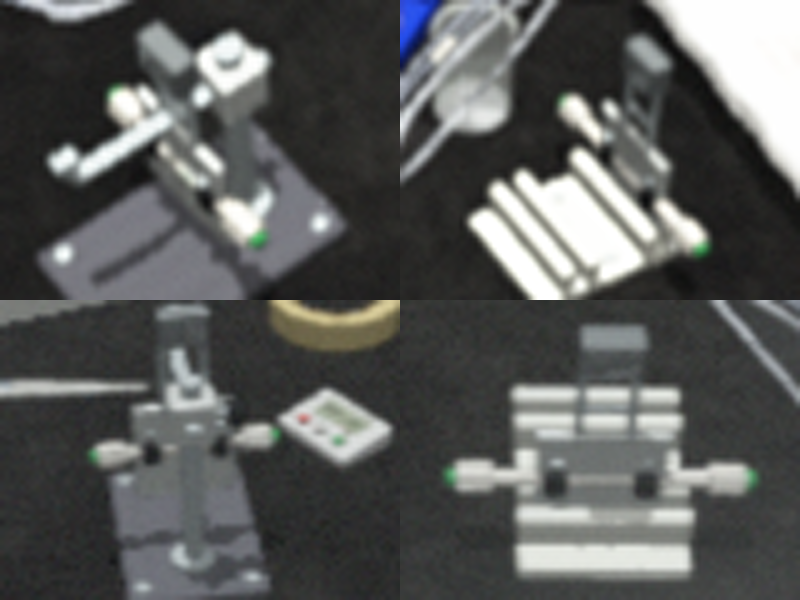

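Run:
```python
from h import *
np.set_printoptions(precision=4,suppress=True)
def A(u,v):return ray("scene",235+u/5,225+v/5)
def B(u,v):return ray("side",270+u/5,145+v/5)
def C(u,v):return ray("scene",320+u/5,150+v/5)
def D(u,v):return ray("side",312+u/5,240+v/5)
print("post top",tri(A(230,48),B(190,78)))
print("greenR",tri(A(258,238),B(95,155))," greenL",tri(A(110,92),B(276,134)))
print("tip",tri(A(63,160),B(180,60)))
print("post foot",onz("side",270+190/5,145+255/5,0.012))
print("block top",onz("scene",235+165/5,225+38/5,0.1795))
print("hook tip z=.143",onz("scene",235+63/5,225+155/5,.143))
print("dcarr green",tri(C(300,245),D(50,175)),tri(C(168,100),D(350,178)), "blocktop",tri(C(250,50),D(214,28)))
```

```text
post top [0.5289 0.1113 0.1499]
greenR [0.4808 0.1537 0.0791]  greenL [0.5968 0.1331 0.0788]
tip [0.5601 0.1928 0.1126]
post foot [0.5298 0.1163 0.012 ]
block top [0.5391 0.141  0.1795]
hook tip z=.143 [0.5527 0.2016 0.143 ]
dcarr green [ 0.4356 -0.2221  0.0452] [ 0.5685 -0.28    0.0454] blocktop [ 0.5017 -0.2492  0.1464]
```

```bash
python3 -m pendant '[[-3,-2.3,0,0],[-3.7,-2.8,0,0],[-3.7,-2.8,0,0],[-3.7,-2.8,0,0],[-3.7,-2.8,0,0],[-3.7,-2.8,0,0],[-3.7,-2.8,0,0],[-3.7,-2.8,0,0]]'; python3 -m pendant '[[-3.7,-2.8,0,0],[-3.7,-2.8,0,0],[-3.7,-2.8,0,0],[-3.7,-2.8,0,0],[-3.7,-2.8,0,0],[-0.8,-0.7,0,0],[0,0,0,8],[0,0,0,8]]';python3 -m pendant '[[0,0,0,8],[0,0,0,8],[0,0,0,8],[0,0,0,8],[0,0,0,8],[0,0,0,8],[0,0,0,8],[0,0,0,8]]'; python3 -m pendant '[[0,0,0,7.4],[0,0,0,0],[0,0,0,0]]'
python3 - <<'E'
from h import *
im,T=snap("wrist","w1.png"); np.save("w1T.npy",T); print(read_state())
E
```

```text
time: 0.95
position: [0.3951, 0.3355, 0.3025]
ee_rot: [[-0.963, 0.269, 0.0], [0.269, 0.963, 0.0], [-0.0, 0.0, -1.0]]
contact_force: [1.2, 0.3, -0.0]
grip_width: 0.0941
finger_force: 0.0
time: 1.75
position: [0.5405, 0.1435, 0.3022]
ee_rot: [[-0.848, 0.53, -0.001], [0.53, 0.848, 0.0], [0.001, -0.0, -1.0]]
contact_force: [0.8, 0.0, 0.3]
grip_width: 0.0938
finger_force: 0.0
time: 2.55
position: [0.5401, 0.1444, 0.3023]
ee_rot: [[0.103, 0.995, -0.001], [0.995, -0.103, 0.0], [0.0, -0.001, -1.0]]
contact_force: [0.4, 0.3, -0.2]
grip_width: 0.094
finger_force: 0.0
time: 2.85
position: [0.5403, 0.1441, 0.3024]
ee_rot: [[0.222, 0.975, -0.001], [0.975, -0.222, 0.0], [-0.0, -0.001, -1.0]]
contact_force: [-0.1, -0.4, 0.6]
grip_width: 0.0942
finger_force: 0.0
{'time': 2.9, 'joint_positions': array([5.76514583e-02, 3.39148683e-02, 1.79221726e+00, 1.04262731e-04,
       1.31586755e+00, 2.82350761e-01]), 'joint_vel': array([-0.00335455,  0.00044769, -0.00282013, -0.00280377, -0.00026686,
        0.00879508]), 'joint_efforts': array([ 3.79926560e-02, -3.26632547e+01, -3.12238026e+01,  7.52202468e-02,
       -2.68312033e-03, -4.21646007e-03]), 'position': array([0.5403997 , 0.14399525, 0.3025079 ]), 'ee_rot': array([[ 2.22838882e-01,  9.74855201e-01, -4.12155423e-04],
       [ 9.74855288e-01, -2.22838869e-01,  7.72732703e-05],
       [-1.65139990e-05, -4.19011382e-04, -9.99999912e-01]]), 'contact_force': array([0.19027008, 0.76261291, 1.08062271]), 'moment': array([-0.06880238,  0.11875952, -0.02614889]), 'finger_force': 0.0, 'grip_width': 0.09385740916693833}
```

View pics/w1.png

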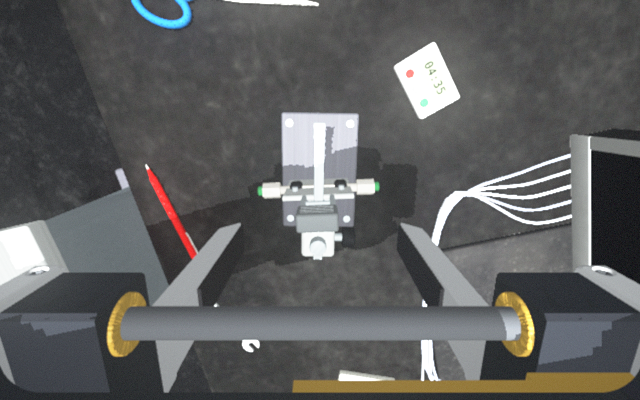

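Run:
```python
from h import *
a=cv2.imread("pics/w1.png")
cv2.imwrite("pics/w1c.png",cv2.resize(a[105:270,250:390],(509,600),interpolation=cv2.INTER_CUBIC))
```

```text
(no output)
```

View pics/w1c.png

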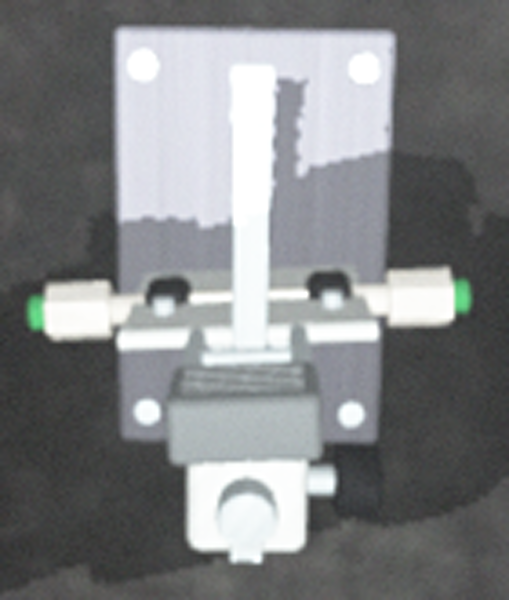

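Run:
```python
from h import *
np.set_printoptions(precision=4,suppress=True)
T=np.load("w1T.npy")
P=lambda u,v,z:onz("wrist",250+u/3.636,105+v/3.636,z,T)
post=P(247,512,.150);tip=P(253,65,.1433);blk=P(244,431,.1795);gl=P(36,313,.0795);gr=P(462,297,.0795)
print(post,tip,blk,gl,gr,(gl+gr)/2)
print("base corners",[P(x,y,.012) for x,y in((117,28),(396,32),(377,440),(124,438))])
sh=P(251,340,.1275);print("shank",sh, "clamp edge top inner",P(250,462,.14),"clamp outer",P(250,548,.14), "widths",P(188,510,.14)-P(308,510,.14))
for q in(tip,sh,blk,(gl+gr)/2):
    d=(q-post)[:2];print(np.hypot(*d),np.degrees(np.arctan2(d[0],d[1])))
d=(gr-gl);print("col yaw",np.degrees(np.arctan2(-d[1],d[0])),np.linalg.norm(d))
e=P(117,28,.012)-P(124,438,.012);print("base yaw L",np.degrees(np.arctan2(e[0],e[1])));e=P(396,32,.012)-P(377,440,.012);print("R",np.degrees(np.arctan2(e[0],e[1])))
```

```text
[0.5317 0.1156 0.15  ] [0.5545 0.2093 0.1433] [0.5381 0.1451 0.1795] [0.4809 0.1551 0.0795] [0.5958 0.1335 0.0795] [0.5383 0.1443 0.0795]
base corners [array([0.5139, 0.2245, 0.012 ]), array([0.5992, 0.2038, 0.012 ]), array([0.5667, 0.0708, 0.012 ]), array([0.4815, 0.091 , 0.012 ])]
shank [0.5399 0.1478 0.1275] clamp edge top inner [0.5341 0.1231 0.14  ] clamp outer [0.5293 0.1022 0.14  ] widths [-0.027   0.0062  0.    ]
0.09641607790340997 13.660630069291074
0.03319856614252678 14.318477816158772
0.030125315388152232 12.22297369612625
0.02941088816918695 12.95888113996451
col yaw 10.637342280423997 0.1169139421759222
base yaw L 13.644207690580238
R 13.757839611792349
```

The wrist view is clear: hook tip at (320,123), post top (318,246), grip block top (317,223). The stand's yaw is 13.7°, the bend is about 86 mm out, and the carrier about 32 mm out. I'm going down to grip it.

```bash
python3 -m pendant '[[0.1,-0.2,1.0,0.8],[0,0,1.5,0],[0,0,1.5,0],[0,0,1.0,0],[0,0,0.3,0],[0,0,0,0]]'; python3 -m pendant '[[0,0,0,0],[0,0,0,0],[0,0,0,0],[0,0,0,0],[0,0,0,0],[0,0,0,0],[0,0,0,0],[0,0,0,0]]' 0 8;  python3 -m pendant '[[0,0,0,0],[0,0,0,0],[0,0,0,0],[0,0,0,0]]'
```

```text
time: 3.5
position: [0.5387, 0.145, 0.2487]
ee_rot: [[0.239, 0.971, -0.002], [0.971, -0.239, -0.0], [-0.0, -0.002, -1.0]]
contact_force: [-0.0, 0.6, -0.0]
grip_width: 0.0942
finger_force: 0.0
time: 4.3
position: [0.5389, 0.1451, 0.2496]
ee_rot: [[0.239, 0.971, -0.0], [0.971, -0.239, -0.0], [-0.0, -0.0, -1.0]]
contact_force: [0.7, -0.2, -0.8]
grip_width: 0.0337
finger_force: 0.0
time: 4.7
position: [0.5389, 0.145, 0.2496]
ee_rot: [[0.239, 0.971, -0.0], [0.971, -0.239, -0.0], [-0.0, -0.0, -1.0]]
contact_force: [-1.1, 0.5, -0.1]
grip_width: 0.0305
finger_force: 8.0
```

```bash
python3 -m pendant '[[0,0,-0.2,0],[0,0,-0.2,0],[0,0,0,0],[0,0,0,0]]'; python3 -m pendant '[[-0.3,0,0,0],[-0.3,0,0,0],[-0.3,0,0,0],[-0.2,0,0,0],[0,0,0,0]]';  python3 -m pendant '[[-0.2,0,0,0],[0,0,0,0]]';python3 -m pendant '[[-0.2,0,0,0],[0,0,0,0]]'
```

```text
time: 5.1
position: [0.5389, 0.1451, 0.2536]
ee_rot: [[0.239, 0.971, -0.0], [0.971, -0.239, 0.0], [-0.0, -0.0, -1.0]]
contact_force: [-0.8, -0.3, -1.6]
grip_width: 0.0303
finger_force: 8.0
time: 5.6
position: [0.5363, 0.1341, 0.2537]
ee_rot: [[0.239, 0.971, -0.0], [0.971, -0.239, -0.0], [-0.0, -0.0, -1.0]]
contact_force: [0.5, 0.9, -1.5]
grip_width: 0.0304
finger_force: 8.0
time: 5.8
position: [0.5358, 0.1323, 0.2537]
ee_rot: [[0.239, 0.971, -0.0], [0.971, -0.239, -0.0], [-0.0, 0.0, -1.0]]
contact_force: [-0.1, 0.5, -1.5]
grip_width: 0.0301
finger_force: 8.0
time: 6.0
position: [0.5353, 0.1304, 0.2536]
ee_rot: [[0.239, 0.971, -0.0], [0.971, -0.239, -0.0], [-0.0, -0.0, -1.0]]
contact_force: [-0.4, 0.2, -2.0]
grip_width: 0.0305
finger_force: 8.0
```

```bash
for i in 1; do python3 -m pendant '[[-0.2,0,0,0],[0,0,0,0]]';python3 -m pendant '[[-0.2,0,0,0],[0,0,0,0]]';python3 -m pendant '[[-0.2,0,0,0],[0,0,0,0]]';python3 -m pendant '[[-0.2,0,0.05,0],[0,0,0,0]]'; done | egrep 'pos|cont'
```

```text
position: [0.5349, 0.1286, 0.2537]
contact_force: [-0.5, 1.0, -0.8]
position: [0.5344, 0.1267, 0.2538]
contact_force: [0.9, 2.2, -1.1]
position: [0.534, 0.1247, 0.2538]
contact_force: [-0.0, 1.6, -1.1]
position: [0.5336, 0.1226, 0.2533]
contact_force: [-0.0, 2.0, -0.4]
```

```bash
(python3 -m pendant '[[-0.2,0,0.05,0],[-0.2,0,0.05,0],[0,0,0,0]]';python3 -m pendant '[[-0.2,0,0.05,0],[-0.2,0,0.05,0],[0,0,0,0]]';python3 -m pendant '[[-0.2,0,0.06,0],[-0.2,0,0.07,0],[0,0,0,0]]') | egrep 'pos|cont'
python3 - <<'E'
from h import *
im,T=snap("wrist"); np.save("w2T.npy",T); cv2.imwrite("pics/w2.png",cv2.resize(im[100:300,200:440,::-1],(720,600),interpolation=cv2.INTER_CUBIC)); print(read_state()["contact_force"],read_state()["moment"])
E
```

```text
position: [0.5327, 0.1186, 0.2523]
contact_force: [0.7, 2.2, 0.4]
position: [0.5317, 0.1147, 0.2512]
contact_force: [1.0, 2.1, 1.7]
position: [0.5306, 0.1108, 0.2498]
contact_force: [1.3, 2.8, 1.2]
[1.3027047  2.60926838 0.46098908] [ 0.36018598 -0.19588984  0.0134611 ]
```

View pics/w2.png

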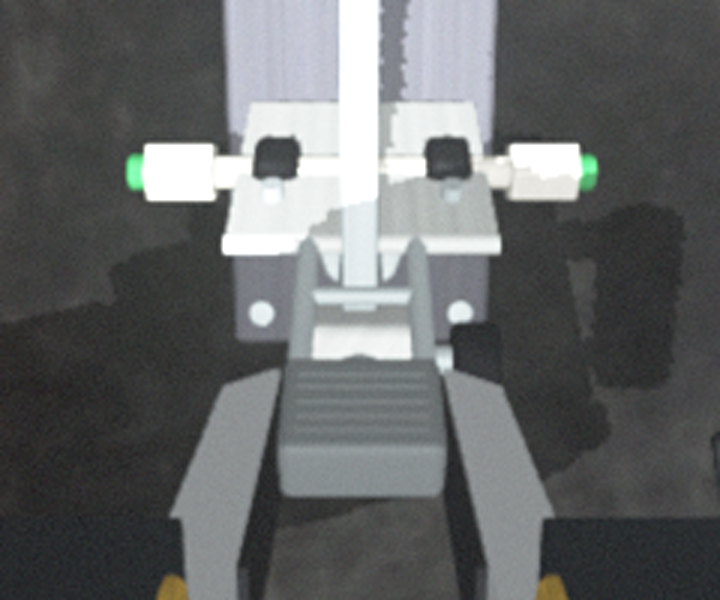

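```bash
cat > tilt.py <<'E'
from h import *
from scipy.optimize import least_squares
# carrier planar pose (r,h above shank,t) from wrist pixel rows of pin, plate top bar, plate foot, col; in vertical plane through TCP along tool x
PX=np.array([0.5317,0.1156])
def fit(T,obs,tcp,tx,r0=15,verbose=True):
    tx=np.array([tx[0],tx[1],0]);tx/=np.linalg.norm(tx)
    r_t=(tcp[:2]-PX)@tx[:2]
    base=np.array([*tcp[:2],0])-tx*r_t
    def f(q):
        r,h,t=q[0]/1e3,q[1]/1e3,q[2]
        out=[]
        for s,n,v in obs: # s below pin, n outward normal offset, mm
            rr=r+(s*np.sin(t)+n*np.cos(t))/1e3; z=.125+h-(s*np.cos(t)-n*np.sin(t))/1e3
            out.append(px("wrist",base+tx*rr+np.array([0,0,z]),T)[1]-v)
        return out
    s=least_squares(f,[r0,7,.6]);print("r,h,tilt",s.x[:2],np.degrees(s.x[2]),"res",s.fun,"r_tcp",r_t*1e3);return s.x
E
python3 - <<'E'
from tilt import *
T=np.load("w2T.npy");s=read_state()
V=lambda y:100+y/3
# pin, plate foot, column axis(visible: +8 off? use green centre n unknown 0), grip block top face centre
fit(T,[(0,0,V(296)),(84,2.5,V(103)),(-50,7,V(362)),(-50,-7,V(442))],s["position"],s["ee_rot"][:,0])
fit(T,[(0,0,V(296)),(84,2.5,V(103)),(50,0,V(172))],s["position"],s["ee_rot"][:,0])
E
```

```text
r,h,tilt [17.71094603 -6.05060653] 17.450087586276517 res [-9.13005106  4.54479699  5.96343246 -1.53773704] r_tcp -4.86364904761827
r,h,tilt [24.7692496  41.52419246] 18.012334413974767 res [ 2.84217094e-14 -5.68434189e-14 -2.84217094e-14] r_tcp -4.86364904761827
```

Run:
```python
from tilt import *
T=np.load("w2T.npy");s=read_state()
V=lambda y:100+y/3
fit(T,[(0,0,V(297)),(84,2.5,V(103)),(-26,7,V(360)),(-50,7,V(442)),(-50,-7,V(495)),(19,0,V(244)),(50,0,V(172))],s["position"],s["ee_rot"][:,0])
```

```text
r,h,tilt [11.84597345 -3.04434291] 25.467591555385276 res [-0.17034238 -0.27224021 -1.6487464   1.62255894 -0.62634124  0.41344796
  0.67387893] r_tcp -4.86364904761827
```

```bash
cat >> tilt.py <<'E'
def fit2(T,obs,tcp,R):
    tx=np.array([R[0,0],R[1,0],0]);tx/=np.linalg.norm(tx);r_t=(tcp[:2]-PX)@tx[:2];base=np.array([*tcp[:2],0])
    def f(q):
        t,dz,off=q;out=[]
        for s,n,v in obs:
            s=s+42 # below pivot
            P=base+tx*(s*np.sin(t)+n*np.cos(t))/1e3+np.array([0,0,tcp[2]-.078+dz/1e3-(s*np.cos(t)-n*np.sin(t))/1e3])
            out.append(px("wrist",P,T)[1]+off-v)
        return out+[q[1]/3,q[2]/3]
    q=least_squares(f,[.5,0,0]);t=q.x[0]
    print("tilt",np.degrees(t),"dz,off",q.x[1:],"res",q.fun,"pin r,h",r_t*1e3+42*np.sin(t),(tcp[2]-.078-.125)*1e3-42*np.cos(t))
E
python3 - <<'E'
from tilt import *
T=np.load("w2T.npy");s=read_state()
V=lambda y:100+y/3
fit2(T,[(0,0,V(297)),(84,2.5,V(103)),(-26,7,V(360)),(-50,7,V(442)),(-50,-7,V(495)),(19,0,V(244)),(50,0,V(172))],s["position"],s["ee_rot"])
fit2(T,[(0,0,V(297)),(84,2.5,V(103)),(19,0,V(244)),(50,0,V(172))],s["position"],s["ee_rot"])
E
```

```text
tilt 23.574676731959272 dz,off [-4.60873332 -2.96911568] res [-0.45910112  0.04887718 -2.21066652  1.61847848  0.54232344  0.14582062
  0.64416944 -1.53624444 -0.98970523] pin r,h 11.93399830540747 8.36846590396867
tilt 23.831280267245866 dz,off [-1.94751823 -3.29546385] res [ 0.14251126 -0.58087504  0.3852901   0.41923642 -0.64917274 -1.09848795] pin r,h 12.106230562126914 8.444081257780667
```

Carrier is pivoting in the pads; tilt about 24°, pin against the clamp face, forces about 3 N. Continuing.

```bash
(python3 -m pendant '[[-0.15,0,0.05,0],[-0.15,0,0.05,0],[0,0,0,0]]';python3 -m pendant '[[-0.15,0,0.06,0],[-0.15,0,0.07,0],[0,0,0,0]]';python3 -m pendant '[[-0.15,0,0.08,0],[-0.15,0,0.09,0],[0,0,0,0]]') | egrep 'pos|cont'
python3 - <<'E'
from h import *
im,T=snap("wrist"); np.save("w3T.npy",T); cv2.imwrite("pics/w3.png",cv2.resize(im[100:300,200:440,::-1],(720,600),interpolation=cv2.INTER_CUBIC)); s=read_state();print(s["contact_force"],s["moment"])
E
```

```text
position: [0.5299, 0.108, 0.2488]
contact_force: [2.4, 3.1, 0.1]
position: [0.5291, 0.105, 0.2475]
contact_force: [0.8, 2.3, 1.0]
position: [0.5284, 0.1021, 0.2457]
contact_force: [1.4, 1.5, 1.0]
[2.05045193 1.15109866 1.02816847] [ 0.30700504 -0.22662653 -0.00467104]
```

View pics/w3.png

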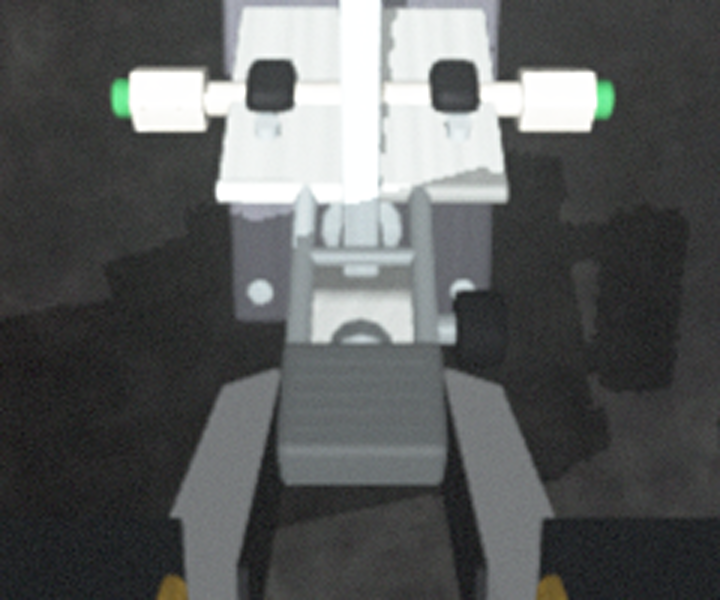

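Run:
```python
from tilt import *
T=np.load("w3T.npy");s=read_state()
V=lambda y:100+y/3
fit2(T,[(0,0,V(256)),(84,2.5,V(8)),(-26,7,V(344)),(-50,7,V(445)),(-50,-7,V(485)),(19,0,V(190)),(50,0,V(94))],s["position"],s["ee_rot"])
fit2(T,[(0,0,V(256)),(84,2.5,V(8)),(19,0,V(190)),(50,0,V(94))],s["position"],s["ee_rot"])
c=np.array([0.5317,0.1156,.0]);tx=s["ee_rot"][:,0]
for y,z in((256,.133),(290,.143),(275,.1275),(322,.150)): 
    p=onz("wrist",320,V(y),z,T);print(y,(p-c)@tx)
```

```text
tilt 36.91332023256341 dz,off [-5.11281067 -5.81071108] res [-0.11394413 -0.8112837  -1.93953814  1.91339819 -0.15761764  0.23642551
  1.51819452 -1.70427022 -1.93690369] pin r,h 11.356009873057959 9.161208776222715
tilt 36.88208126784074 dz,off [-3.16547725 -6.27135354] res [ 0.21162031 -1.20781057  0.34185138  1.35115568 -1.05515908 -2.09045118] pin r,h 11.337697056946409 9.1474602740849
256 0.016066688883670004
290 0.011401808309108008
275 0.0104652045021593
322 0.006827562213045996
```

```bash
cat > path.py <<'E'
import numpy as np
from scipy.ndimage import label
def seg(p,a,b):
    a=np.array(a);b=np.array(b);d=b-a;u=np.clip(((p-a)@d)/(d@d),0,1);return np.linalg.norm(p-(a+u[...,None]*d),axis=-1)
S=((-60,0),(0,0));Ar=((0,0),(7.6,16.3));B=((7.6,16.3),(-.4,16.3))
X,Y=np.meshgrid(np.arange(-20,25,.1),np.arange(0,30,.1));P=np.stack([X,Y],-1)
def clr(t):
    c=np.full(X.shape,99.)
    for s,r in((0,2),(19,2.5),(23,2.5),(30,2.5),(40,2.5)):
        Q=P+s*np.array([np.sin(t),-np.cos(t)])
        for g,w in((S,2.5),(Ar,2.5),(B,2)): c=np.minimum(c,seg(Q,*g)-r-w)
    return c
def best(t):
    c=clr(t);lo=-3
    for m in np.arange(-3,3,.05):
        L,_=label(c>m);i=[np.argmin(abs(np.arange(-20,25,.1)-x)) for x in(-15,3)]
        a=L[45:100,i[0]];b=L[205:260,i[1]]
        if set(a[a>0])&set(b[b>0]): lo=m
    return lo
if __name__=="__main__":
    for d in range(30,66,3): print(d,round(best(np.radians(d)),2))
E
python3 path.py
python3 -m pendant '[[-0.06,0,0.04,0],[-0.06,0,0.04,0],[0,0,0,0]]'|egrep 'pos|cont'
```

```text
30 -0.45
33 -0.15
36 0.1
39 0.3
42 0.55
45 0.7
48 0.9
51 1.0
54 0.8
57 0.4
60 0.1
63 -0.45
position: [0.5281, 0.1011, 0.245]
contact_force: [1.5, 2.3, 2.2]
```

```bash
(python3 -m pendant '[[-0.06,0,0.03,0],[-0.06,0,0.03,0],[0,0,0,0]]';python3 -m pendant '[[-0.06,0,0.03,0],[-0.06,0,0.03,0],[0,0,0,0],[0,0,0,0]]')|egrep 'pos|cont'
python3 - <<'E'
from h import *
im,T=snap("wrist"); np.save("w4T.npy",T); cv2.imwrite("pics/w4.png",cv2.resize(im[70:270,200:440,::-1],(720,600),interpolation=cv2.INTER_CUBIC)); s=read_state();print(s["contact_force"],s["moment"])
E
```

```text
position: [0.5279, 0.1, 0.2444]
contact_force: [0.8, 3.2, 0.8]
position: [0.5276, 0.0991, 0.2438]
contact_force: [1.3, 3.8, 0.1]
[1.89478187 5.4079784  1.73419909] [ 0.8061286  -0.30504371  0.0010384 ]
```

View pics/w4.png

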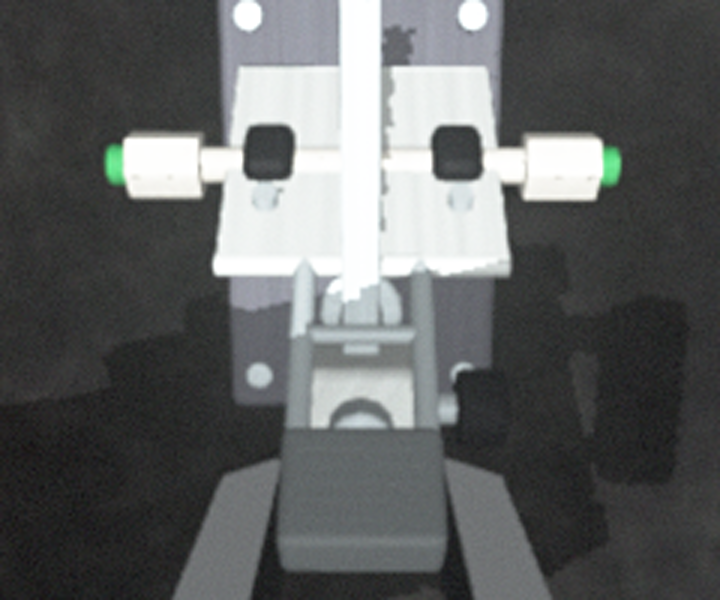

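```bash
python3 - <<'E'
from tilt import *
T=np.load("w4T.npy");s=read_state()
V=lambda y:70+y/3
fit2(T,[(0,0,V(333)),(84,2.5,V(67)),(-26,7,V(430)),(-50,7,V(540)),(-50,-7,V(570)),(19,0,V(264)),(50,0,V(160))],s["position"],s["ee_rot"])
fit2(T,[(0,0,V(333)),(84,2.5,V(67)),(19,0,V(264)),(50,0,V(160))],s["position"],s["ee_rot"])
E
python3 -m pendant '[[0.02,0,0,0],[0,0,0,0],[0,0,0,0],[0,0,0,0]]' - 45
```

```text
tilt 41.480305704784115 dz,off [-5.17535545 -6.61949051] res [ 0.46601335 -1.23206119 -1.6341335   0.97104811  0.29250479  0.26428048
  1.60784694 -1.72511848 -2.20649684] pin r,h 10.789343249323132 9.368869453340924
tilt 41.07518439345944 dz,off [-3.67103897 -7.50174936] res [ 0.42104508 -1.27214597  0.17146475  1.51316392 -1.22367966 -2.50058312] pin r,h 10.56616511747728 9.172956213989128
time: 10.15
position: [0.5277, 0.0991, 0.2439]
ee_rot: [[0.239, 0.971, 0.0], [0.971, -0.239, 0.0], [0.0, 0.0, -1.0]]
contact_force: [1.0, 4.6, 1.4]
grip_width: 0.0293
finger_force: 45.0
```

```bash
python3 -m pendant '[[0.15,0,0.1,0],[0.15,0,0.1,0],[0,0,0,0],[0,0,0,0]]' - 60|grep cont;  python3 -m pendant '[[0.4,0,0,0],[0.7,0,0,0],[0.7,0,0,0],[0.7,0,0,0],[0.7,0,0,0],[0.7,0,0,0],[0.4,0,0,0],[0,0,0,0]]'; python3 -m pendant '[[0.4,0,0,0],[0.5,0,0,0],[0.3,0,0,0],[0,0,0,0],[0,0,0,0]]'
python3 - <<'E'
from h import *
im,T=snap("wrist"); np.save("w5T.npy",T); cv2.imwrite("pics/w5.png",cv2.resize(im[100:300,200:440,::-1],(720,600),interpolation=cv2.INTER_CUBIC)); s=read_state();print(s["contact_force"],s["moment"])
E
```

```text
contact_force: [-2.3, -1.1, 9.0]
time: 11.35
position: [0.5386, 0.1443, 0.2417]
ee_rot: [[0.238, 0.971, -0.0], [0.971, -0.238, -0.0], [-0.0, -0.0, -1.0]]
contact_force: [0.1, -0.2, -2.4]
grip_width: 0.0295
finger_force: 60.0
time: 11.85
position: [0.5415, 0.1554, 0.2419]
ee_rot: [[0.239, 0.971, -0.0], [0.971, -0.239, -0.0], [-0.0, -0.0, -1.0]]
contact_force: [0.3, -0.1, -1.4]
grip_width: 0.0293
finger_force: 60.0
[-0.18926112 -0.5124585  -1.72312075] [-0.23352124  0.09517447 -0.0250823 ]
```

View pics/w5.png

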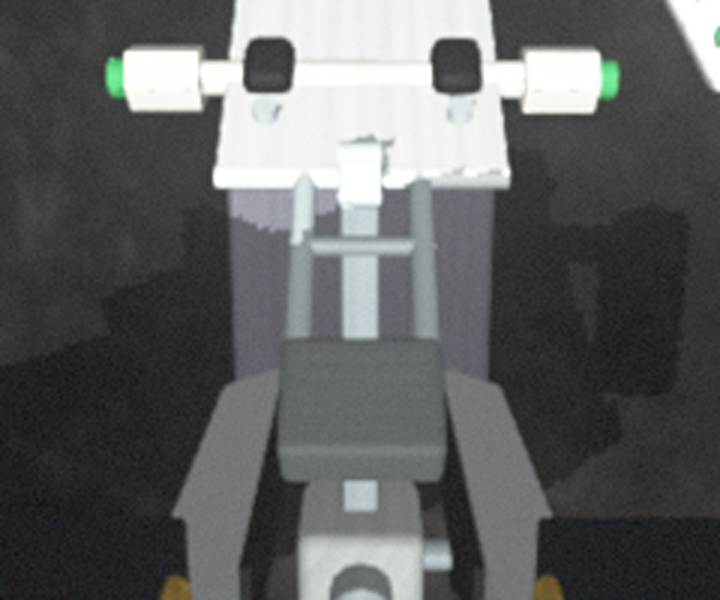

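Run:
```python
from tilt import *
T=np.load("w5T.npy");s=read_state()
V=lambda y:100+y/3
fit2(T,[(0,0,V(245)),(19,0,V(178)),(50,0,V(73))],s["position"],s["ee_rot"])
c=np.array([*PX,0]);tx=s["ee_rot"][:,0]
for n,y,z in(("pin",245,.132),("nose",207,.1423),("tip",140,.1433),("tip",145,.1413)):
    p=onz("wrist",320,V(y),z,T);print(n,1e3*(p-c)@tx)
```

```text
tilt 43.14957016613119 dz,off [-2.9913832  -4.98075961] res [ 1.23645751 -0.49590534 -0.18713437 -0.99712773 -1.6602532 ] pin r,h 69.62268579307946 8.205144019910922
pin 74.0481554994859
nose 83.98638080049459
tip 97.07025479556843
tip 95.88150336209145
```

```bash
python3 - <<'E'
from path import *
xs=np.arange(-20,25,.1)
for d in(41,43):
    c=clr(np.radians(d))
    for h in(7,9,11,13,14,15,16,17,18,19,20,21,22):
        L,n=label(c[h*10]>0);print(d,h,[(round(xs[L==k][0],1),round(xs[L==k][-1],1),round(c[h*10][L==k].max(),2)) for k in range(1,n+1)])
E
python3 -m pendant '[[0.2,0,0,0],[0.2,0,0,0],[0.15,0,0,0],[0,0,0,0],[0,0,0,0]]'
```

```text
41 7 [(np.float64(-20.0), np.float64(-1.8), np.float64(2.5)), (np.float64(8.3), np.float64(24.9), np.float64(15.11))]
41 9 [(np.float64(-20.0), np.float64(-0.8), np.float64(4.02)), (np.float64(9.2), np.float64(24.9), np.float64(14.28))]
41 11 [(np.float64(-8.7), np.float64(0.1), np.float64(3.08)), (np.float64(10.1), np.float64(24.9), np.float64(13.59))]
41 13 [(np.float64(-7.5), np.float64(-2.7), np.float64(1.97)), (np.float64(11.1), np.float64(24.9), np.float64(13.11))]
41 14 [(np.float64(-7.1), np.float64(-3.7), np.float64(1.5)), (np.float64(11.5), np.float64(24.9), np.float64(12.95))]
41 15 [(np.float64(-6.6), np.float64(-4.2), np.float64(1.12)), (np.float64(12.0), np.float64(24.9), np.float64(12.85))]
41 16 [(np.float64(-6.1), np.float64(-4.4), np.float64(0.81)), (np.float64(12.1), np.float64(24.9), np.float64(12.8))]
41 17 [(np.float64(-5.7), np.float64(-4.4), np.float64(0.64)), (np.float64(12.1), np.float64(24.9), np.float64(12.81))]
41 18 [(np.float64(-5.2), np.float64(-4.1), np.float64(0.53)), (np.float64(11.8), np.float64(24.9), np.float64(12.88))]
41 19 [(np.float64(-4.7), 
[... 1274 characters left out ...]
), np.float64(12.81))]
43 18 [(np.float64(-5.5), np.float64(-4.1), np.float64(0.66)), (np.float64(11.8), np.float64(24.9), np.float64(12.88))]
43 19 [(np.float64(-5.0), np.float64(-3.4), np.float64(0.69)), (np.float64(11.2), np.float64(24.9), np.float64(13.01))]
43 20 [(np.float64(-4.5), np.float64(-2.0), np.float64(0.89)), (np.float64(10.2), np.float64(24.9), np.float64(13.19))]
43 21 [(np.float64(-4.1), np.float64(24.9), np.float64(13.43))]
43 22 [(np.float64(-3.6), np.float64(24.9), np.float64(13.71))]
time: 12.4
position: [0.5428, 0.1607, 0.2418]
ee_rot: [[0.239, 0.971, -0.0], [0.971, -0.239, -0.0], [-0.0, -0.0, -1.0]]
contact_force: [0.2, 0.2, -1.3]
grip_width: 0.0293
finger_force: 60.0
```

```bash
(python3 -m pendant '[[0.15,0,0,0],[0,0,-0.2,0],[0,0,-0.2,0],[0,0,-0.1,0],[0,0,0,0],[0,0,0,0]]';python3 -m pendant '[[0,0,-0.1,0],[0,0,0,0]]';python3 -m pendant '[[0,0,-0.1,0],[0,0,0,0]]';python3 -m pendant '[[0.05,0,0,0],[0,0,0,0]]';python3 -m pendant '[[0.05,0,0,0],[0,0,0,0]]')|egrep 'pos|cont';python3 -c 'from h import *
s=read_state();print(s["contact_force"],s["moment"])'
```

```text
position: [0.5432, 0.1621, 0.2469]
contact_force: [0.2, -0.2, -1.7]
position: [0.5432, 0.1622, 0.248]
contact_force: [0.5, -1.0, -2.6]
position: [0.5432, 0.1622, 0.249]
contact_force: [0.5, -0.8, -1.4]
position: [0.5433, 0.1627, 0.2488]
contact_force: [-0.5, 0.0, -1.8]
position: [0.5434, 0.1631, 0.2488]
contact_force: [-0.9, -0.5, -1.7]
[-0.94033476 -0.53377619 -1.67538926] [-0.14052837  0.04506383  0.01753006]
```

```bash
cat > f.sh <<'E'
python3 -c 'from h import *
s=read_state();print(np.round(s["position"],4),np.round(s["contact_force"],1),np.round(s["moment"],2))'
E
python3 -m pendant '[[0.05,0,0,0],[0,0,0,0]]'>/dev/null; sh f.sh;python3 -m pendant '[[0.05,0,0,0],[0,0,0,0]]'>/dev/null; sh f.sh; python3 -m pendant '[[0.05,0,0,0],[0,0,0,0]]'>/dev/null;sh f.sh
```

```text
[0.5436 0.1636 0.2489] [ 1.1  0.6 -1.6] [-0.14  0.14  0.02]
[0.5436 0.164  0.2488] [ 0.2 -0.5 -2. ] [-0.33  0.16  0.03]
[0.5437 0.1644 0.2487] [-0.9 -2.4 -1.9] [-0.55  0.18 -0.03]
```

Nose felt at TCP y≈0.164. Back off 1.1 mm and raise past it.

```bash
python3 -m pendant '[[-0.11,0,0,0],[0,0,-0.1,0],[0,0,0,0]]'>/dev/null; sh f.sh;python3 -m pendant '[[0,0,-0.1,0],[0,0,0,0]]'>/dev/null; sh f.sh; python3 -m pendant '[[0,0,-0.1,0],[0,0,0,0],[0,0,0,0]]'>/dev/null;sh f.sh
```

```text
[0.5435 0.1635 0.25  ] [-1.4 -0.2 -2.4] [-0.33  0.18  0.07]
[0.5435 0.1635 0.251 ] [-0.5 -0.5 -2.1] [-0.37  0.27 -0.04]
[0.5436 0.1636 0.252 ] [ 0.1 -1.  -1.6] [-0.3   0.12 -0.01]
```

```bash
python3 -m pendant '[[0.03,0,-0.08,0],[0,0,0,0]]'>/dev/null; sh f.sh;python3 -m pendant '[[0.05,0,-0.1,0],[0,0,0,0]]'>/dev/null; sh f.sh; python3 -m pendant '[[0.05,0,-0.1,0],[0,0,0,0],[0,0,0,0]]'>/dev/null;sh f.sh
```

```text
[0.5437 0.1639 0.2528] [ 0.8  0.2 -1.3] [-0.22  0.16 -0.04]
[0.5438 0.1644 0.2539] [-0.7  0.2 -1.3] [-0.13  0.15 -0.02]
[0.5439 0.1648 0.2547] [-1.2  0.5 -2. ] [-0.14  0.12 -0.06]
```

```bash
python3 -m pendant '[[0.06,0,-0.1,0],[0,0,0,0]]'>/dev/null; sh f.sh;python3 -m pendant '[[0.08,0,-0.08,0],[0,0,0,0]]'>/dev/null; sh f.sh; python3 -m pendant '[[0.1,0,0,0],[0.1,0,0,0],[0,0,0,0]]'>/dev/null;sh f.sh; python3 -m pendant '[[0.1,0,0,0],[0.1,0,0,0],[0,0,0,0]]'>/dev/null;sh f.sh
```

```text
[0.544  0.1654 0.2558] [ 0.3 -0.5 -1.7] [-0.13  0.05  0.04]
[0.5442 0.1662 0.2566] [ 0.4  0.8 -2.1] [-0.12  0.13 -0.01]
[0.5446 0.1682 0.2564] [-0.1 -0.4 -1.9] [-0.15  0.13  0.07]
[0.5451 0.1702 0.2565] [-1.3  0.1 -1.3] [-0.17  0.1   0.01]
```

```bash
python3 -m pendant '[[0.2,0,-0.05,0],[0.2,0,0,0],[0.2,0,0,0],[0,0,0,0]]'>/dev/null;sh f.sh; python3 -m pendant '[[0.3,0,-0.1,0],[0.4,0,-0.1,0],[0.4,0,-0.1,0],[0,0,0,0]]'>/dev/null;sh f.sh;  python3 -m pendant '[[0.8,0,-0.2,0],[1.2,0,-0.4,0],[1.5,0,-0.5,0],[1.5,0,-0.8,0],[1.5,0,-0.8,0],[1,0,-0.5,0],[0,0,0,0]]'>/dev/null;sh f.sh
```

```text
[0.5466 0.1761 0.257 ] [-0.2 -0.1 -1.6] [-0.13  0.12 -0.02]
[0.5494 0.1871 0.2603] [-0.7  0.7 -1.7] [-0.18  0.12  0.02]
[0.5677 0.2611 0.2933] [-0.5  0.9 -1. ] [-0.23  0.12  0.02]
```

```bash
cat > col.py <<'E'
from tilt import *
def col(off=-4.5):
    im,T=snap("wrist");s=read_state()
    hsv=cv2.cvtColor(im,cv2.COLOR_RGB2HSV);m=((hsv[...,0]>45)&(hsv[...,0]<80)&(hsv[...,1]>130)&(hsv[...,2]>80)).astype(np.uint8)
    n,_,st,ce=cv2.connectedComponentsWithStats(m);c=[ce[i] for i in range(1,n) if st[i,4]>8]
    print("green",[tuple(np.round(x)) for x in c],"w",s["grip_width"],s["finger_force"])
    c=[x for x in c if 200<x[0]<440]
    if not c:return
    v=np.mean([x[1] for x in c]);tx=s["ee_rot"][:,0];p=s["position"]
    f=lambda t:px("wrist",np.array([*p[:2],p[2]-.078])+tx*.092*np.sin(t)-np.array([0,0,.092*np.cos(t)]),T)[1]+off-v
    ts=np.radians(np.arange(-40,80));i=np.argmin([abs(f(t)) for t in ts]);print("tilt",np.degrees(ts[i]))
if __name__=="__main__":col()
E
python3 col.py; python3 -m pendant '[[0,0,0,0],[0,0,0,0],[0,0,0,0],[0,0,0,0]]' - 15 >/dev/null; python3 col.py; python3 -m pendant '[[0,0,0,0],[0,0,0,0],[0,0,0,0],[0,0,0,0]]' - 8 >/dev/null; python3 col.py
```

```text
green [(np.float64(238.0), np.float64(125.0)), (np.float64(402.0), np.float64(125.0)), (np.float64(418.0), np.float64(205.0))] w 0.029144348981423773 59.998730421066284
tilt 28.0
green [(np.float64(402.0), np.float64(126.0)), (np.float64(238.0), np.float64(127.0)), (np.float64(419.0), np.float64(203.0))] w 0.029772839419218617 14.998162686824799
tilt 27.0
green [] w 0.030025762943586786 7.999923974275589
```

```bash
python3 - <<'E'
import re
s=open('col.py').read()
s=s.replace("s[1]>130","s[1]>130").replace("(hsv[...,1]>130)&(hsv[...,2]>80)","(hsv[...,1]>90)&(hsv[...,2]>25)").replace("if 200<x[0]<440","if 225<x[0]<262 or 380<x[0]<411")
open('col.py','w').write(s)
E
python3 col.py; sh f.sh
```

```text
green [(np.float64(246.0), np.float64(163.0)), (np.float64(394.0), np.float64(162.0)), (np.float64(639.0), np.float64(166.0)), (np.float64(418.0), np.float64(203.0))] w 0.02979051223322126 7.999848872423172
tilt 21.0
[0.5671 0.2594 0.292 ] [ 0.  -1.4 -2.2] [-0.15  0.06 -0.  ]
```

```bash
python3 -m pendant '[[0,0,0,0],[0,0,0,0],[0,0,0,0]]' - 6 >/dev/null; python3 col.py; python3 -m pendant '[[0,0,0,0],[0,0,0,0],[0,0,0,0]]' - 5 >/dev/null; python3 col.py;sh f.sh
```

```text
green [(np.float64(246.0), np.float64(163.0)), (np.float64(394.0), np.float64(162.0)), (np.float64(638.0), np.float64(167.0)), (np.float64(418.0), np.float64(203.0))] w 0.030388361778741133 5.999940410256386
tilt 21.0
green [(np.float64(246.0), np.float64(163.0)), (np.float64(394.0), np.float64(162.0)), (np.float64(639.0), np.float64(166.0)), (np.float64(418.0), np.float64(203.0))] w 0.029572359968556703 4.999912977218628
tilt 21.0
[0.5671 0.2594 0.292 ] [ 0.1 -0.1 -1.6] [-0.11  0.07  0.01]
```

```bash
python3 -m pendant '[[0,0,0,0],[0,0,0,0],[0,0,0,0]]' - 4 >/dev/null; python3 col.py; python3 -m pendant '[[0.6,0,0,0],[0,0,0,0],[0,0,0,0]]' - 4 >/dev/null; python3 col.py;sh f.sh
```

```text
green [(np.float64(638.0), np.float64(167.0)), (np.float64(248.0), np.float64(180.0)), (np.float64(392.0), np.float64(181.0)), (np.float64(418.0), np.float64(203.0))] w 0.029815542005238647 3.99993926868774
tilt 10.0
green [(np.float64(266.0), np.float64(1.0)), (np.float64(638.0), np.float64(172.0)), (np.float64(249.0), np.float64(182.0)), (np.float64(391.0), np.float64(183.0)), (np.float64(417.0), np.float64(208.0))] w 0.02985637054274705 3.999977259663865
tilt 9.0
[0.5685 0.2653 0.2919] [ 0.3 -0.5 -3.1] [-0.09  0.09 -0.04]
```

```bash
python3 -m pendant '[[0.8,0,0,0],[-0.8,0,0,0],[0.8,0,0,0],[-0.8,0,0,0],[0.5,0,0,0],[-0.5,0,0,0],[0.3,0,0,0],[-0.3,0,0,0]]' - 4 >/dev/null; python3 col.py;python3 -m pendant '[[0,0,0,0],[0,0,0,0],[0,0,0,0]]' - 20 >/dev/null; python3 col.py;sh f.sh
python3 - <<'E'
from h import *
im,T=snap("wrist","w6.png");np.save("w6T.npy",T)
E
```

```text
green [(np.float64(266.0), np.float64(1.0)), (np.float64(638.0), np.float64(172.0)), (np.float64(250.0), np.float64(196.0)), (np.float64(390.0), np.float64(196.0)), (np.float64(417.0), np.float64(209.0))] w 0.02999137401877897 3.999830770189874
tilt 2.0
green [(np.float64(266.0), np.float64(0.0)), (np.float64(638.0), np.float64(172.0)), (np.float64(250.0), np.float64(196.0)), (np.float64(390.0), np.float64(196.0)), (np.float64(417.0), np.float64(208.0))] w 0.0300197688854006 19.99967055860907
tilt 2.0
[0.5686 0.2652 0.292 ] [ 0.6  0.4 -1.7] [-0.06  0.12 -0.01]
```

```bash
python3 -m pendant '[[0,0,-1.5,0],[0,0,-3,0],[0,0,-3,0],[0,0,-2.3,0],[-1,0.1,0,0],[-2,0.2,0,0],[-3,0.35,0,0],[-4,0.45,0,0]]' - 35 >/dev/null; python3 -m pendant '[[-4,0.45,0,0],[-4,0.45,0,0],[-4,0.45,0,0],[-4,0.45,0,0],[-4,0.45,0,0],[-4,0.45,0,0],[-4,0.45,0,0],[-4,0.45,0,0]]'>/dev/null; python3 -m pendant '[[-4,0.45,0,0],[-3,0.35,0,0],[-1.7,0.27,0,0],[-1,0,0,3],[0,0,0,4],[0,0,0,2.8],[0,0,0,0],[0,0,0,0]]'; python3 col.py
python3 - <<'E'
from h import *
im,T=snap("wrist","w7.png");np.save("w7T.npy",T)
cv2.imwrite("pics/w7c.png",cv2.resize(im[60:260,190:450,::-1],(780,600),interpolation=cv2.INTER_CUBIC))
E
```

```text
time: 24.45
position: [0.5009, -0.2502, 0.3895]
ee_rot: [[0.399, 0.917, -0.001], [0.917, -0.399, 0.001], [0.0, -0.001, -1.0]]
contact_force: [-0.3, -0.7, -2.1]
grip_width: 0.0295
finger_force: 35.0
green [(np.float64(268.0), np.float64(165.0)), (np.float64(376.0), np.float64(164.0)), (np.float64(250.0), np.float64(196.0)), (np.float64(390.0), np.float64(196.0))] w 0.0297914928836017 34.99943844974041
tilt 2.0
```

View pics/w7c.png

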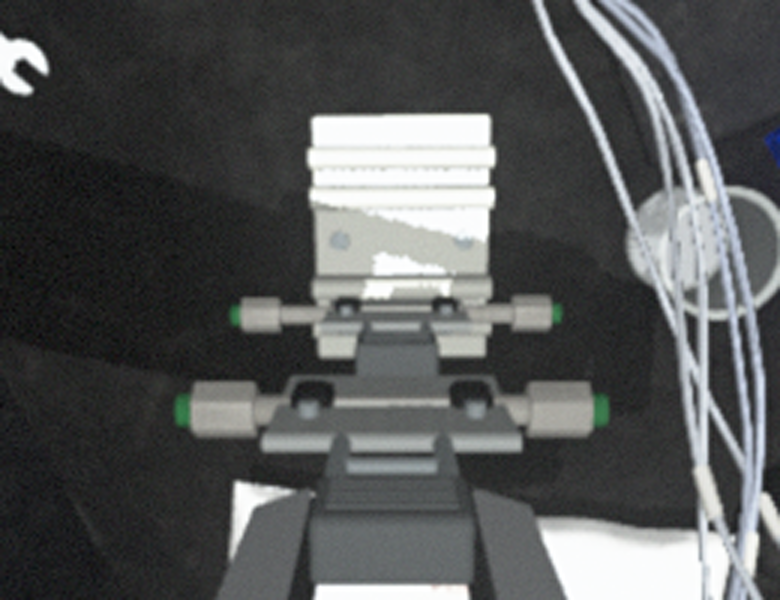

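Run:
```python
from h import *
np.set_printoptions(precision=4,suppress=True)
T=np.load("w7T.npy");s=read_state();p=s["position"];R=s["ee_rot"]
def tl(u,v,z):
    q=onz("wrist",190+u/3,60+v/3,z,T); return q,(q-p)@R[:,0],(q-p)@R[:,1]
for n,a in dict(rail1L=(308,156,.030),rail1R=(494,156,.030),rail2L=(310,197,.030),rail2R=(494,197,.030),rail3=(400,287,.030),slotc=(401.5,176.5,.030),dgl=(236,316,.044),dgr=(558,313,.044),dcol=(397,314.5,.044),held=(392,409,.2195),baseTL=(313,116,.010),baseTR=(490,116,.010),baseBL=(320,356,.010),baseBR=(486,356,.010)).items(): print(n,*tl(*a))
```

```text
rail1L [ 0.4955 -0.1686  0.03  ] 0.0726198458760387 -0.03754892811511166
rail1R [ 0.5725 -0.2022  0.03  ] 0.07263238676224985 0.04649425608364824
rail2L [ 0.4887 -0.1855  0.03  ] 0.05449196720795217 -0.03704569747690249
rail2R [ 0.5657 -0.2191  0.03  ] 0.05450293924149462 0.04701546285145342
rail3 [ 0.51   -0.2397  0.03  ] 0.013258026454878691 0.0041839022555370895
slotc [ 0.5306 -0.1938  0.03  ] 0.0636117477694717 0.004725540270762235
dgl [ 0.4367 -0.2201  0.044 ] 0.001980303963643622 -0.07088456777721218
dgr [ 0.5721 -0.2776  0.044 ] 0.0033765332711697665 0.07622555345709743
dcol [ 0.5044 -0.2488  0.044 ] 0.0026786563290681483 0.0026955387196908433
held [ 0.5036 -0.244   0.2195] 0.006793546511650685 -1.8275232416914472e-06
baseTL [ 0.5036 -0.1527  0.01  ] 0.09051297712534148 -0.036476103381953576
baseTR [ 0.5794 -0.1857  0.01  ] 0.09052679639659837 0.046240417379058166
baseBL [ 0.4587 -0.2582  0.01  ] -0.024167206790131145 -0.03542115396164899
baseBR [ 0.5347 -0.2913  0.01  ] -0.024162739667226565 0.0474146761261774
```

Run:
```python
from h import *
np.set_printoptions(precision=4,suppress=True)
s=read_state();p=s["position"];R=s["ee_rot"]
A=lambda u,v:ray("scene",320+u/5,150+v/5)
B=lambda u,v:ray("side",312+u/5,240+v/5)
def show(n,q):print(n,q,(q-p)@R[:,0],(q-p)@R[:,1])
def oz(r,z):o,d=r;return o+d*(z-o[2])/d[2]
show("side rail1",oz(B(597,94-0) if 0 else B(197,94),.030));show("side rail2",oz(B(198,121),.030))
show("side base front bottom",oz(B(203,275),.0))
# scene upper-left rail ends (far ends)
show("sc rail1 end",oz(A(82,210),.030));show("sc rail1 far?",oz(A(95,190),.030));show("sc rail2 end",oz(A(122,178),.030))
```

```text
side rail1 [ 0.5317 -0.1909  0.03  ] 0.06666941228403157 0.00452909151142665
side rail2 [ 0.524  -0.2075  0.03  ] 0.04839338868018123 0.004117160029925513
side base front bottom [ 0.4955 -0.2744  0.    ] -0.024296020725269374 0.004717315329092764
sc rail1 end [ 0.5637 -0.1796  0.03  ] 0.08982945280826153 0.02941445983629644
sc rail1 far? [ 0.5671 -0.1985  0.03  ] 0.0738542253822394 0.04007890616061825
sc rail2 end [ 0.5596 -0.2173  0.03  ] 0.0536479822484403 0.04067783983927433
```

```bash
python3 -m pendant '[[1.5,0.1,0,0.3],[2,0.2,0,0],[1.5,0.18,0,0],[0.7,0,0,0],[0,0,0,0],[0,0,0,0]]'>/dev/null; python3 -m pendant '[[0,0,1,0],[0,0,2,0],[0,0,3,0],[0,0,3,0],[0,0,2.5,0],[0,0,1.5,0],[0,0,1,0],[0,0,0.5,0]]' >/dev/null; python3 -m pendant '[[0,0,0.4,0],[0,0,0,0],[0,0,0,0]]' >/dev/null;sh f.sh; python3 col.py
python3 - <<'E'
from h import *
im,T=snap("scene","s2.png");hsv=cv2.cvtColor(im,cv2.COLOR_RGB2HSV)
m=((hsv[...,0]>45)&(hsv[...,0]<80)&(hsv[...,1]>90)&(hsv[...,2]>40)).astype(np.uint8)
n,_,st,ce=cv2.connectedComponentsWithStats(m);print([(np.round(ce[i],1),st[i,4]) for i in range(1,n) if st[i,4]>3])
E
```

```text
[ 0.5288 -0.2007  0.2419] [-0.2 -0.5 -1.2] [-0.06  0.11  0.04]
green [(np.float64(250.0), np.float64(196.0)), (np.float64(390.0), np.float64(196.0)), (np.float64(392.0), np.float64(248.0)), (np.float64(240.0), np.float64(250.0))] w 0.02958244392233165 34.99958544038236
tilt -12.000000000000002
[(array([380.2, 199.6]), np.int32(5)), (array([170.1, 396.6]), np.int32(150))]
```

```bash
python3 -m pendant '[[0,0,0.3,0],[0,0,0.3,0],[0,0,0,0],[0,0,0,0]]' - 10 >/dev/null;sh f.sh; for k in 1; do python3 -m pendant '[[0,0,0.15,0],[0,0,0.15,0],[0,0,0,0]]'>/dev/null;sh f.sh;python3 -m pendant '[[0,0,0.15,0],[0,0,0.15,0],[0,0,0,0]]'>/dev/null;sh f.sh; done
```

```text
[ 0.5283 -0.2004  0.2348] [ 0.3  0.4 -2.1] [-0.11  0.08 -0.04]
[ 0.5283 -0.2004  0.2316] [-0.  0. -2.] [-0.03  0.08 -0.02]
[ 0.5283 -0.2004  0.2286] [-0.6  0.1 -1.2] [-0.1   0.02 -0.05]
```

```bash
python3 -m pendant '[[0,0,0.15,0],[0,0,0.15,0],[0,0,0,0]]'>/dev/null;sh f.sh; python3 -m pendant '[[0,0,0.15,0],[0,0,0.15,0],[0,0,0,0]]'>/dev/null;sh f.sh;python3 -m pendant '[[0,0,0.15,0],[0,0,0.15,0],[0,0,0,0]]'>/dev/null;sh f.sh;python3 -m pendant '[[0,0,0.15,0],[0,0,0.15,0],[0,0,0,0]]'>/dev/null;sh f.sh
```

```text
[ 0.5283 -0.2004  0.2256] [-0.3 -0.2 -1.8] [-0.09  0.08  0.04]
[ 0.5283 -0.2004  0.2227] [ 0.1 -0.3 -1.9] [-0.11  0.05  0.  ]
[ 0.5283 -0.2004  0.2196] [ 0.  -0.  -2.2] [-0.01  0.11 -0.01]
[ 0.5286 -0.2005  0.2172] [-0.2 -0.1 -0.1] [-0.05  0.19  0.01]
```

```bash
python3 -m pendant '[[0,0,0,0],[0,0,0,0]]'>/dev/null;sh f.sh; python3 -m pendant '[[0,0,0.1,0],[0,0,0,0]]'>/dev/null;sh f.sh;python3 -m pendant '[[0,0,0.05,0],[0,0,0,0]]' - 6 >/dev/null;sh f.sh;python3 col.py
```

```text
[ 0.5286 -0.2005  0.2172] [0.1 0.2 1. ] [-0.08  0.13 -0.03]
[ 0.5287 -0.2006  0.2172] [-1.5  0.7  6.4] [0.23 0.64 0.04]
[ 0.5289 -0.2008  0.2171] [-2.9  0.7  7.8] [ 0.18  0.66 -0.  ]
green [(np.float64(249.0), np.float64(196.0)), (np.float64(390.0), np.float64(196.0)), (np.float64(399.0), np.float64(259.0)), (np.float64(232.0), np.float64(261.0))] w 0.029766082399748116 6.000716448761523
tilt -14.999999999999998
```

```bash
python3 -m pendant '[[0,0,-0.05,0],[0,0,0,0],[0,0,0,0]]' - 3 >/dev/null;sh f.sh;python3 -m pendant '[[0,0,0.05,0],[0,0,0.05,0],[0,0,0,0]]' - 3 >/dev/null;sh f.sh;python3 col.py
```

```text
[ 0.5286 -0.2006  0.2164] [-0.9  0.4  4.4] [0.05 0.34 0.01]
[ 0.5286 -0.2005  0.215 ] [-0.   0.2  4.3] [-0.04  0.09  0.03]
green [(np.float64(249.0), np.float64(197.0)), (np.float64(391.0), np.float64(197.0)), (np.float64(400.0), np.float64(261.0)), (np.float64(232.0), np.float64(263.0))] w 0.02993080762298255 3.0000594082230236
tilt -16.0
```

```bash
python3 -m pendant '[[0,0,0,0],[0,0,0,0],[0,0,0,0],[0,0,0,0],[0,0,0,0],[0,0,0,0]]' 0.55;python3 col.py
python3 - <<'E'
from h import *
# compare placed vs docked column heights from side+scene green dots
for n in("scene","side"):
    im,T=snap(n,n+"3.png");hsv=cv2.cvtColor(im,cv2.COLOR_RGB2HSV)
    m=((hsv[...,0]>40)&(hsv[...,0]<85)&(hsv[...,1]>80)&(hsv[...,2]>30)).astype(np.uint8)
    k,_,st,ce=cv2.connectedComponentsWithStats(m);print(n,[(np.round(ce[i],1).tolist(),int(st[i,4])) for i in range(1,k) if st[i,4]>2])
E
```

```text
time: 30.45
position: [0.5284, -0.2004, 0.2149]
ee_rot: [[0.406, 0.914, -0.0], [0.914, -0.406, 0.0], [0.0, -0.0, -1.0]]
contact_force: [0.1, 0.1, -0.9]
grip_width: 0.052
finger_force: 0.0
green [(np.float64(250.0), np.float64(198.0)), (np.float64(391.0), np.float64(198.0)), (np.float64(233.0), np.float64(262.0))] w 0.05152651774176868 0.0
tilt -10.0
scene [([380.2, 199.8], 6), ([167.3, 211.3], 3), ([170.1, 396.5], 159)]
side [([328.6, 256.8], 5), ([375.0, 257.0], 3), ([321.5, 275.0], 6), ([382.0, 275.0], 3)]
```

```bash
python3 - <<'E'
from h import *
s=read_state();R=s["ee_rot"]
a=onz("side",351.8,256.9,.044);b=onz("side",351.75,275,.044);print((a-b)@R[:,0],(a-b)@R[:,1])
E
python3 -m pendant '[[0,0,-0.5,0],[0,0,-1,0],[0,0,-2,0],[0,0,-3,0],[0,0,-3,0],[0,0,-2,0],[0,0,0,0]]'
python3 - <<'E'
from h import *
im,T=snap("wrist","w9.png");s=read_state();p=s["position"];R=s["ee_rot"]
hsv=cv2.cvtColor(im,cv2.COLOR_RGB2HSV)
m=((hsv[...,0]>40)&(hsv[...,0]<85)&(hsv[...,1]>80)&(hsv[...,2]>25)).astype(np.uint8)
k,_,st,ce=cv2.connectedComponentsWithStats(m)
for i in range(1,k):
    if st[i,4]>6:
        q=onz("wrist",*ce[i],.044,T);print(np.round(ce[i],1),q,(q-p)@R[:,0],(q-p)@R[:,1])
E
```

```text
0.058705010442696985 0.002762702625877434
time: 31.3
position: [0.5296, -0.2012, 0.3347]
ee_rot: [[0.406, 0.914, 0.007], [0.914, -0.406, -0.004], [-0.001, 0.008, -1.0]]
contact_force: [-0.0, -0.6, 0.0]
grip_width: 0.0515
finger_force: 0.0
[267.8 169.8] [ 0.47663899 -0.17112328  0.044     ] 0.006028920606196162 -0.06098613028240193
[365.6 169.6] [ 0.5838301  -0.21869419  0.044     ] 0.006023085681161659 0.05628576711873027
[373.2 215.6] [ 0.57097731 -0.27675666  0.044     ] -0.052262065608930444 0.06808739208088116
[255.1 217.3] [ 0.43543126 -0.2186598   0.044     ] -0.054135668370601894 -0.07937143180879654
```

```bash
python3 -c 'from workcell import *
print(finish_job())'
```

```text
the job is handed in; nothing more can be done
None
```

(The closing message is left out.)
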